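Tip the flip-top stud box out into the tray

ROBOT

A 7-joint arm with a two-finger parallel gripper is mounted at the origin on a cart in front of the work surface, level with it; the furniture and walls round the work are solid. World frame = base frame: x ahead of the robot, y to its left, z up, the work surface at z = 0. Lengths are in m, angles in degrees, forces in N, time in s.
With the tool pointing down it reaches from about 0.4 to 0.875 m from the base axis. Payload 19.3 kg.
Tool frame: the origin (TCP) lies on the centre line of the jaws, within the pads' length; the fingertips stand 8 mm ahead of it and the grasp point (between the pads) lies 11 mm behind it; y points along the fingers, x is the direction in which the jaws open and shut, and the axes are right-handed (so a half turn about y gives the same grasp; the last joint's range is limited). The gripper opens to 85 mm and grips with 20 to 120 N. Pads are 22 mm wide; open, the fingers measure 114 mm over their backs; the gripper's body (76 mm by 85 mm) begins 54 mm behind the grasp point. The pads swing forward as they close: fully open they stand 13 mm farther back than shut.
Start: joints at [69.775, 29.874, -2.08, 91.645, 1.215, 58.505, -6.463], TCP at [0.174, -0.6, 0.239] pointing down, gripper open.
Joint ranges: [-166.77, 166.77], [-17.47, 122.26], [-85.68, 81.53], [9.62, 139.38], [-72.42, 252.41], [9.2, 110.78], [-144.41, 144.41]. Speed limits (degrees/s): [108.29, 108.29, 136.94, 136.94, 172.46, 172.46, 172.46].

INTERFACE

Orientations are given as [roll, pitch, yaw] about the fixed x, y, z axes, in that order (R = Rz(yaw) Ry(pitch) Rx(roll)).
In Python, from cell import telemetry, optics, robot gives the robot as it stands.
- The arm moves only by the tool move_arm, never from a script. Its arguments are lists of equal length, an entry for each row: "grip": the opening, from 0 (shut) to 1 (fully open); "xyz": the shift along the tool's x, y, z in mm, a list of three; "dr": the turn, a rotation vector about the tool's x, y, z in rad, a list of three. A call has 1 to 5 rows; each row shifts and turns the commanded pose from where the row before left it, along the tool's axes as they then stand; what a row does not reach is not made up. A row lasts 1/12 s, in which the tool goes at most 41.7 mm and 7.16 degrees, less where a joint would pass 70% of its speed; a pose out of reach is approached as far as the arm can. A call with a gripper value outside its range is refused whole. The fingers move at their own pace and stop on an object; the grip force is fixed at half the most. Time passes only in rows, so rows that do not move let the fingers close. It gives the time, the measured TCP pose, the force and the opening at its end, in the units of the state.
- telemetry.sense(): the state, without advancing time (a new reading comes with each control period).
- optics.get_image(name): name is "scene" or "top" or "wrist"; returns the picture (480x640x3 uint8, red, green, blue); there is no depth.
- optics.camera_params(name): a dict with "camera_matrix" (3x3 intrinsics, pixels), "R" (3x3) and "t" (3): a world point X has camera coordinates R X + t; the wrist camera has in their place "mount" (4x4, takes a point from camera to tool coordinates, whose origin is the TCP and whose axes are the tool frame's). Camera axes: x right, y down, z forward; pixel columns grow to the right and rows downward; lengths in m; the calibration is good to about 2 mm. A picture is of the moment at which its call begins: read the wrist's pose just before it. camera_params takes no time and is no camera call.
- robot.close_job(): hands the job in, once; it reports no verdict.
The state is a dict: "time_s": time; "joint_positions": joint angles; "joint_velocities": joint speeds; "joint_efforts": joint torques, N m; "eef_pos": TCP position; "orientation": TCP orientation; "force": force on the tool from outside, world axes, zero at the start; "ft_torque": the same for the moment, N m; "opening": finger opening in m.
Only numpy, scipy, OpenCV 4.12 (cv2) and the standard library are available. Lean on these libraries where they do the work, as an engineer would, in place of code of your own. Each camera call takes 0.05 s, during which the arm holds its last target.

TASK

Two identical flip-top stud boxes hang in tipping stands, but only one stand has the white parts tray under its box. Turn that box right over by its crank, towards the robot, until it comes up against its stop, so that its lid swings open and both weld studs drop into the tray. Leave it turned over, and do not turn the other box.

Things in the scene. Friction and masses are not known exactly. Their poses are not given: they have to be found in the camera images.
- tip_stand: Dark steel stand with the tray under its box; an identical stand has none, left/right varies. Two uprights 120 mm apart over their outer faces, 130 mm tall. Origin on the table under the box's middle; x away from the robot (yaw within 0.25 of 0), z up. Tipping axis along y, 115 mm up. Grey box 70 x 76 x 54 mm (x, y, z), centred on the axis.
- crank_pin (a point): Middle of that box's crank pin: bright steel bar 12 mm thick, 50 long, along y, outside the right (-y) upright; stand y -99 mm, 50 mm from the axis. 22 mm of bare pin outward to a 17 mm cap, 25 mm inward to the crank arm. Starts beyond the axis, 20 degrees up; tipping carries it over the top and down on the robot's side, ending 10 degrees above level; it can be held from above throughout, turning.
- tip_box (a joint): Tipping angle of the box above the tray (rad): 0 upright, as at the start; grows as its top goes over towards the robot; hard stop at 2.62. The pivot is stiff enough (0.09 N m, about 2 N at the pin) to stay where it is left.
- tip_lid (a joint): Opening angle of that box's lid (rad): 0 shut, up to 1.9. The lid is a loose flap, hinged along the top edge farthest from the robot; it has no latch or spring, so it hangs straight down once the box is past 90 degrees and reads about 1.05 when the box is at its stop.
- spare_box (a joint): Tipping angle of the other, identical box, whose stand has no tray (rad): 0 upright; it must stay there.
- parts_tray: White open plastic tray, 85 x 133 x 31 mm, walls 6 mm, floor 2 mm, standing loose on the table between the feet of one stand, under its box. Origin at the centre of its underside; y along its long side, z up.
- stud_0: Copper-coloured weld stud, 10 mm thick and 30 mm long, lying unseen in the shut box above the tray. Origin at the middle of its underside, y along it.
- stud_1: A second such stud in the same box.
There are look-alikes about, which are no part of the job. Leave any purple look-alike of the parts_tray alone.

How it is judged (in metres and radians):
On the way:
1. the box over the tray is tipped past level and its lid has swung open (value of joint tip_box above 1.8 rad and value of joint tip_lid above 0.15 rad), for 0.1 s.
At the end, for the whole second after the job is handed in: The box above the tray is turned over to within 15 degrees of its stop (tip_box above 2.35 rad) with its lid hanging open (above 0.5 rad), both studs lie at rest inside the tray, and the tray stands flat on the table (value of joint tip_box above 2.35 rad and value of joint tip_lid above 0.5 rad and angle between parts_tray's own z axis and vertical below 0.1 rad and height (world z) of parts_tray below 0.01 m and x of stud_0 in the frame of parts_tray between -0.042 and 0.042 m and y of stud_0 in the frame of parts_tray between -0.066 and 0.066 m and z of each of stud_0, stud_1 in the frame of parts_tray below 0.03 m and x of stud_1 in the frame of parts_tray between -0.042 and 0.042 m and y of stud_1 in the frame of parts_tray between -0.066 and 0.066 m and linear speed of each of stud_0, stud_1 below 0.03 m/s); the robot touches nothing.
It fails at once if the other box is turned by more than 20 degrees (value of joint spare_box above 0.35 rad).
It also fails if it takes over 43 s, if anything falls off the work surface, if the arm or the gripper's body presses on something with over 40 N, if the wrist force passes 120 N, or if a joint passes its speed limit or range.

## Working session

There is one attempt and no reset: what is moved stays moved. The work goes in short steps, Python scripts to look and compute and a tool call to move; the robot and the scene stay as the last step left them, time stands still between calls to the robot, and variables do not carry over. Pictures are saved under pics/ and viewed, and the job is handed in when it is done.

Besides the shell and the picture viewer there is one more tool, called after "Call:" by a JSON object that holds its "method" and its "body". move_arm: Moves the arm, as the interface text tells. Its arguments: {"type":"object","properties":{"grip":{"type":"array"},"xyz":{"type":"array"},"dr":{"type":"array"}},"required":["grip","xyz","dr"]}

```bash
mkdir -p pics; python3 - <<'E'
from cell import telemetry, optics, robot
import cv2
s=telemetry.sense();print(s)
for n in ["scene","top"]:
    cv2.imwrite(f"pics/{n}0.png",optics.get_image(n)[:,:,::-1]);print(n,optics.camera_params(n))
print(optics.camera_params("wrist"))
E
```

```text
{'time_s': 0.0, 'joint_positions': array([69.7760347 , 29.91157216, -2.08219756, 91.6717905 ,  1.21574364,
       58.50404167, -6.46295549]), 'joint_velocities': array([-0.06365199,  0.02952988,  0.03027507,  0.07030009,  0.0248248 ,
       -0.01478932,  0.00563977]), 'joint_efforts': array([-1.32354813e-03, -9.27120566e+01,  1.97945438e+00, -3.69924366e+01,
        1.78342400e-02,  8.45323142e-03, -3.00233216e-05]), 'eef_pos': array([ 0.17427029, -0.59988644,  0.23871174]), 'orientation': array([-9.00051095e+01,  6.51102246e-02, -7.37975521e+01]), 'force': array([ 0.90199139,  0.86627344, -0.14846883]), 'ft_torque': array([-0.04275093, -0.00216836,  0.02690525]), 'opening': 0.08496825403533287}
scene {'camera_matrix': array([[441.96196485,   0.        , 324.16698508],
       [  0.        , 441.96196485, 238.41437499],
       [  0.        ,   0.        ,   1.        ]]), 'R': array([[-7.44042508e-01, -6.68131872e-01,  7.40107296e-04],
       [-5.13326131e-01,  5.70938574e-01, -6.40722583e-01],
       [ 4.27664623e-01, -4.77104754e-01, -7.67772117e-01]]), 't': array([0.34348233, 0.334
[... 261 characters left out ...]
,
       [-9.89542012e-01,  2.05343992e-02, -1.42775853e-01],
       [ 1.42761138e-01, -2.18829855e-03, -9.89754752e-01]]), 't': array([-0.01351218,  0.51593312,  1.24333575])}
{'camera_matrix': array([[361.74100581,   0.        , 315.38419337],
       [  0.        , 361.74100581, 236.60565949],
       [  0.        ,   0.        ,   1.        ]]), 'mount': array([[ 9.99999896e-01, -1.76088481e-04, -4.21032520e-04,
         1.01640666e-03],
       [ 3.43979377e-04, -3.15478622e-01,  9.48932622e-01,
        -1.33386256e-01],
       [-2.99922863e-04, -9.48932668e-01, -3.15478529e-01,
         7.99362362e-02],
       [ 0.00000000e+00,  0.00000000e+00,  0.00000000e+00,
         1.00000000e+00]])}
```

View pics/scene0.png

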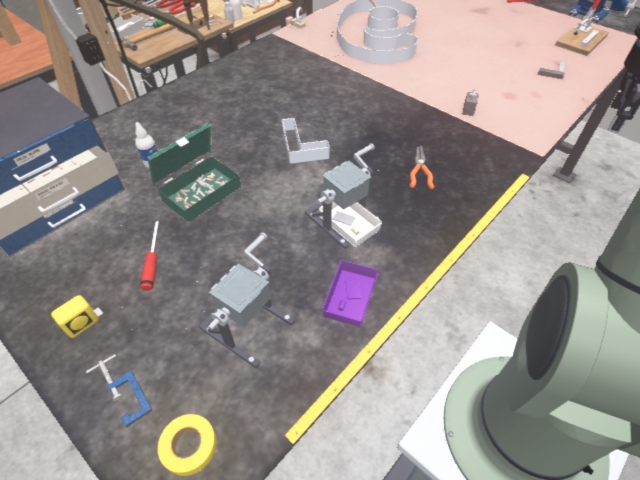

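View pics/top0.png

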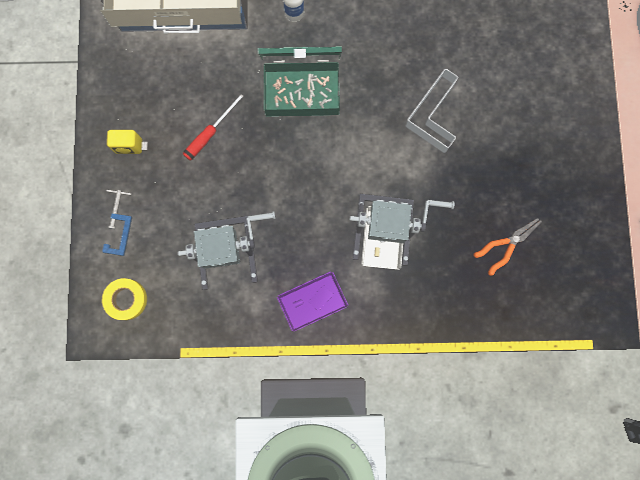

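```bash
python3 - <<'E'
import cv2, numpy as np
a=cv2.imread("pics/top0.png")[180:290,335:475];b=cv2.imread("pics/scene0.png")[130:260,290:400]
a=cv2.resize(a,None,fx=4.2,fy=4.2,interpolation=cv2.INTER_CUBIC)
b=cv2.resize(b,None,fx=4.2,fy=4.2,interpolation=cv2.INTER_CUBIC)
cv2.imwrite("pics/cropA.png",a);cv2.imwrite("pics/cropB.png",b)
E
```

```text
(no output)
```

View pics/cropA.png

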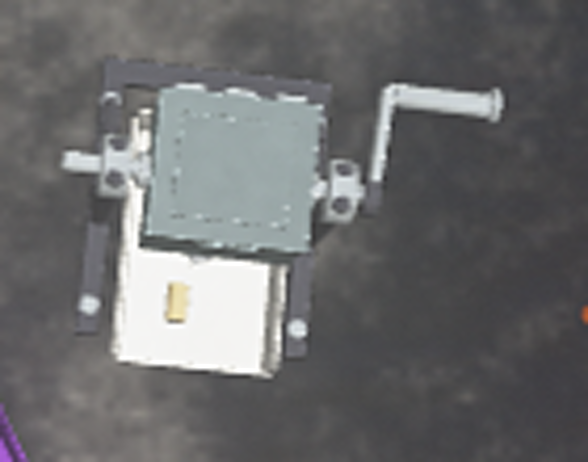

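View pics/cropB.png

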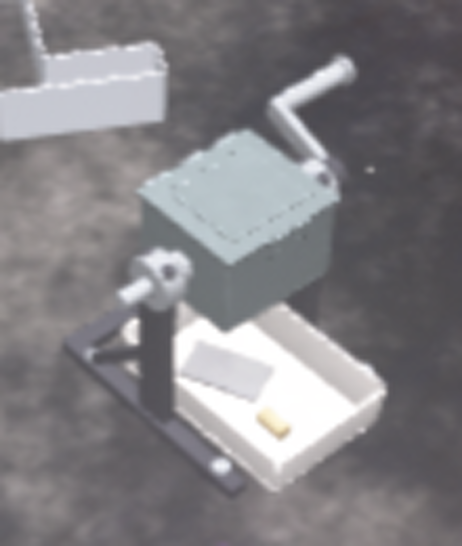

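```bash
cat > h.py <<'E'
import numpy as np, cv2
from cell import optics
P={n:optics.camera_params(n) for n in("top","scene")}
def proj(n,X):
    p=P[n];c=np.atleast_2d(X)@p["R"].T+p["t"];q=c@p["camera_matrix"].T;return q[:,:2]/q[:,2:]
def ray(n,u,z):
    p=P[n];d=p["R"].T@np.linalg.inv(p["camera_matrix"])@np.array([*u,1]);o=-p["R"].T@p["t"]
    return o+d*(z-o[2])/d[2]
E
python3 - <<'E'
from h import *
from scipy.optimize import least_squares
A=lambda u,v:(u/4.2+335,v/4.2+180)
B=lambda u,v:(u/4.2+290,v/4.2+130)
c,s=np.cos(np.radians(20)),np.sin(np.radians(20))
px,pz=.05*c,.115+.05*s
M=[("top",A(160,88),(.035,.038,.142)),("top",A(326,96),(.035,-.038,.142)),("top",A(306,247),(-.035,-.038,.142)),("top",A(146,238),(-.035,.038,.142)),
("top",A(495,103),(px,-.125,pz)),("top",A(390,95),(px,-.072,pz)),
("scene",B(140,190),(.035,.038,.142)),("scene",B(247,130),(.035,-.038,.142)),("scene",B(338,197),(-.035,-.038,.142)),("scene",B(235,262),(-.035,.038,.142)),
("scene",B(343,68),(px,-.125,pz)),("scene",B(275,103),(px,-.072,pz))]
def w(q,X):
    X=np.array(X);c,s=np.cos(q[2]),np.sin(q[2]);return np.array([q[0]+c*X[0]-s*X[1],q[1]+s*X[0]+c*X[1],X[2]])
f=lambda q:np.concatenate([proj(n,w(q,X))[0]-u for n,u,X in M])
r=least_squares(f,[.6,-.1,0],loss="soft_l1");print(r.x,r.fun.reshape(-1,2).round(1))
ang=np.radians([20,45,90,135,170])
print("pin mid start",w(r.x,(px,-.099,pz)), "cam", -P['top']['R'].T@P['top']['t'])
for a in np.radians([20,170]): print(w(r.x,(.05*np.cos(a),-.099,.115+.05*np.sin(a))))
for z in (0,): print([ray("top",A(*u),z) for u in ((88,305),(296,328))])
E
```

```text
[ 0.54995908 -0.17264249 -0.12145327] [[ 0.4  0.7]
 [-1.5  2.5]
 [ 0.5  0.7]
 [ 0.6 -0.9]
 [ 0.7  0.3]
 [-0.4 -0.3]
 [-0.   0.2]
 [-0.3 -0.3]
 [-0.2 -0.6]
 [-1.  -0.1]
 [-0.2 -0.5]
 [-0.1  0.6]]
pin mid start [ 0.58460327 -0.27660564  0.13210101] cam [ 0.33275863 -0.02138289  1.30424991]
[ 0.58460327 -0.27660564  0.13210101]
[ 0.48908708 -0.26494751  0.12368241]
[array([ 0.50521868, -0.11049764,  0.        ]), array([ 0.49061539, -0.22052374,  0.        ])]
```

The tray stands under the right box: its stand is at about top (390,220) and scene (345,185). The left one at top (215,245) has no tray, and the purple tray at (312,300) is a look-alike. The enlarged crop confirms the white tray lies under the right box. The fit residuals are under about 1 px for all but one corner, which is about 3 px off.

```bash
cat > plan.py <<'E'
import numpy as np
from scipy.spatial.transform import Rotation as Ro
from cell import telemetry
Q=np.array([.550,-.1726,-.1215])
def W(X):
    c,s=np.cos(Q[2]),np.sin(Q[2]);return np.array([Q[0]+c*X[0]-s*X[1],Q[1]+s*X[0]+c*X[1],X[2]])
def cur():
    s=telemetry.sense();return s["eef_pos"],Ro.from_euler("xyz",s["orientation"],degrees=True)
def Rt(tilt=0): # tilt deg about stand y
    return Ro.from_euler("z",Q[2])*Ro.from_euler("y",tilt,degrees=True)*Ro.from_euler("x",-90,degrees=True)
def rows(wps,p=None,R=None,grip=1):
    if p is None:p,R=cur()
    xs=[];ds=[]
    for tp,tR in wps:
        d=np.round(R.inv().apply(tp-p)*1000,0);r=np.round((R.inv()*tR).as_rotvec(),2)
        p=p+R.apply(d/1000);R=R*Ro.from_rotvec(r);xs.append(d.astype(int).tolist());ds.append((r+0).tolist())
    for i in range(0,len(xs),5):print("xyz",xs[i:i+5],"\ndr",ds[i:i+5])
    return p,R
def line(tp,tR,N):
    p,R=cur();rv=(R.inv()*tR).as_rotvec();return [(p+(tp-p)*k/N,R*Ro.from_rotvec(rv*k/N)) for k in range(1,N+1)]
E
python3 - <<'E'
from plan import *
t=W((.047,-.099,.239));print(t)
rows(line(t,Rt(),15))
E
```

```text
[ 0.58465459 -0.27656663  0.239     ]
xyz [[-13, 0, 32], [-10, 0, 34], [-8, 0, 34], [-6, 0, 34], [-2, 0, 35]] 
dr [[0.0, -0.08, 0.0], [0.0, -0.08, 0.0], [0.0, -0.07, 0.0], [0.0, -0.08, 0.0], [0.0, -0.08, 0.0]]
xyz [[0, 0, 34], [3, 0, 35], [5, 0, 35], [8, 0, 33], [11, 0, 34]] 
dr [[0.0, -0.08, 0.0], [0.0, -0.07, 0.0], [0.0, -0.08, 0.0], [0.0, -0.08, 0.0], [0.0, -0.08, 0.0]]
xyz [[14, 0, 32], [16, 0, 31], [18, 0, 29], [20, 0, 29], [23, 0, 26]] 
dr [[0.0, -0.08, 0.0], [0.0, -0.07, 0.0], [0.0, -0.08, 0.0], [0.0, -0.08, 0.0], [0.0, -0.08, 0.0]]
```

Call:
{"method": "move_arm", "body": {"grip": [1, 1, 1, 1, 1], "xyz": [[-13, 0, 32], [-10, 0, 34], [-8, 0, 34], [-6, 0, 34], [-2, 0, 35]], "dr": [[0.0, -0.08, 0.0], [0.0, -0.08, 0.0], [0.0, -0.07, 0.0], [0.0, -0.08, 0.0], [0.0, -0.08, 0.0]]}}

```text
time_s: 0.52
eef_pos: [0.3124, -0.4911, 0.2392]
orientation: [-90.0, 0.0, -51.2]
force: [0.8, -0.9, -0.8]
opening: 0.0856
```

Call:
{"method": "move_arm", "body": {"grip": [1, 1, 1, 1, 1], "xyz": [[0, 0, 34], [3, 0, 35], [5, 0, 35], [8, 0, 33], [11, 0, 34]], "dr": [[0.0, -0.08, 0.0], [0.0, -0.07, 0.0], [0.0, -0.08, 0.0], [0.0, -0.08, 0.0], [0.0, -0.08, 0.0]]}}

```text
time_s: 0.93
eef_pos: [0.4488, -0.383, 0.2392]
orientation: [-90.0, 0.0, -28.9]
force: [-0.0, -0.8, 0.7]
opening: 0.0854
```

Call:
{"method": "move_arm", "body": {"grip": [1, 1, 1, 1, 1], "xyz": [[14, 0, 32], [16, 0, 31], [18, 0, 29], [20, 0, 29], [23, 0, 26]], "dr": [[0.0, -0.08, 0.0], [0.0, -0.07, 0.0], [0.0, -0.08, 0.0], [0.0, -0.08, 0.0], [0.0, -0.08, 0.0]]}}

```text
time_s: 1.35
eef_pos: [0.5861, -0.2758, 0.2391]
orientation: [-90.0, 0.0, -6.5]
force: [0.3, -0.9, -0.0]
opening: 0.0853
```

```bash
python3 - <<'E'
from plan import *
from cell import optics
import cv2
s=telemetry.sense();print(s["time_s"],s["eef_pos"],s["orientation"],s["force"])
p,R=cur()
im=optics.get_image("wrist")[:,:,::-1].copy()
cp=optics.camera_params("wrist");M=np.linalg.inv(cp["mount"])
def pj(X):
    c=M[:3,:3]@R.inv().apply(X-p)+M[:3,3];q=cp["camera_matrix"]@c;return q[:2]/q[2]
for X in [(.047,-.121,.132),(.047,-.074,.132),(.035,-.038,.142),(-.035,-.038,.142)]:
    u=pj(W(X));print(X,u.round());cv2.circle(im,tuple(int(a) for a in u.round()),4,(0,0,255),1)
cv2.imwrite("pics/w1.png",im)
rows(line(W((.047,-.099,.175)),Rt(),4))
E
```

```text
1.35 [ 0.58608641 -0.27578076  0.23908424] [-8.99912180e+01  2.60983416e-02 -6.53944135e+00] [ 0.30906673 -0.88829794 -0.01859955]
(0.047, -0.121, 0.132) [314. 267.]
(0.047, -0.074, 0.132) [315. 203.]
(0.035, -0.038, 0.142) [296. 150.]
(-0.035, -0.038, 0.142) [183. 149.]
xyz [[-1, 16, -2], [-2, 16, -2], [-1, 16, -2], [-2, 16, -2]] 
dr [[0.0, 0.01, 0.0], [0.0, 0.0, 0.0], [0.0, 0.01, 0.0], [0.0, 0.0, 0.0]]
```

View pics/w1.png

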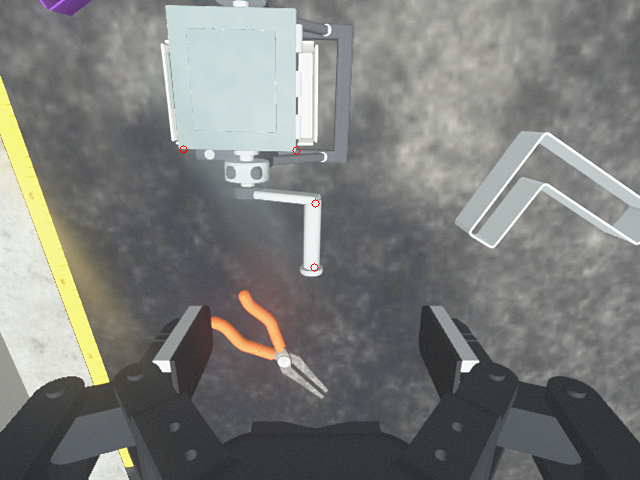

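```bash
python3 - <<'E'
from plan import *
s=telemetry.sense();print(s["time_s"],s["eef_pos"],s["orientation"],s["joint_velocities"].round(2))
E
```

```text
1.4 [ 0.59108719 -0.26968504  0.23892869] [-89.78045646  -0.10186857  -5.80189735] [ 1.74 -1.59  0.33  3.3  -2.35 -2.61 -2.73]
```

Call:
{"method": "move_arm", "body": {"grip": [1, 1], "xyz": [[0, 0, 0], [0, 0, 0]], "dr": [[0, 0, 0], [0, 0, 0]]}}

```text
time_s: 1.57
eef_pos: [0.585, -0.2769, 0.2387]
orientation: [-90.0, 0.1, -6.7]
force: [-0.2, -0.8, -0.3]
opening: 0.0854
```

```bash
python3 - <<'E'
from plan import *
s=telemetry.sense();print(s["time_s"],s["eef_pos"],s["orientation"],s["joint_velocities"].round(2))
rows(line(W((.047,-.099,.121)),Rt(),5))
E
```

```text
1.5667 [ 0.58504586 -0.27686374  0.23868941] [-8.99895842e+01  5.84037843e-02 -6.73769693e+00] [ 1.46 -0.85  1.13  0.61 -0.01 -0.03 -0.15]
xyz [[0, 24, 0], [0, 23, 0], [0, 24, 0], [0, 23, 0], [0, 24, 0]] 
dr [[0.0, 0.0, 0.0], [0.0, 0.0, 0.0], [0.0, 0.0, 0.0], [0.0, 0.0, 0.0], [0.0, 0.0, 0.0]]
```

Call:
{"method": "move_arm", "body": {"grip": [1, 1, 1, 1, 1], "xyz": [[0, 24, 0], [0, 24, 0], [0, 24, 0], [0, 23, 0], [0, 23, 0]], "dr": [[0, 0, 0], [0, 0, 0], [0, 0, 0], [0, 0, 0], [0, 0, 0]]}}

```text
time_s: 1.98
eef_pos: [0.5839, -0.2787, 0.1203]
orientation: [-90.0, 0.0, -6.9]
force: [0.1, -0.7, -1.1]
opening: 0.0854
```

Call:
{"method": "move_arm", "body": {"grip": [0.4, 0.4, 0.4, 0.4, 0.4], "xyz": [[0, 0, 0], [0, 0, 0], [0, 0, 0], [0, 0, 0], [0, 0, 0]], "dr": [[0, 0, 0], [0, 0, 0], [0, 0, 0], [0, 0, 0], [0, 0, 0]]}}

```text
time_s: 2.4
eef_pos: [0.5856, -0.2777, 0.1228]
orientation: [-90.0, -0.1, -6.8]
force: [-0.2, 0.1, 0.3]
opening: 0.0337
```

```bash
python3 - <<'E'
from plan import *
from cell import optics
import cv2
s=telemetry.sense();print(s["time_s"],s["eef_pos"],s["orientation"],s["force"])
cv2.imwrite("pics/w2.png",optics.get_image("wrist")[:,:,::-1])
E
```

```text
2.4 [ 0.58555724 -0.27765923  0.12277397] [-90.040641    -0.10280682  -6.79263152] [-0.22522863  0.07801686  0.31309686]
```

View pics/w2.png

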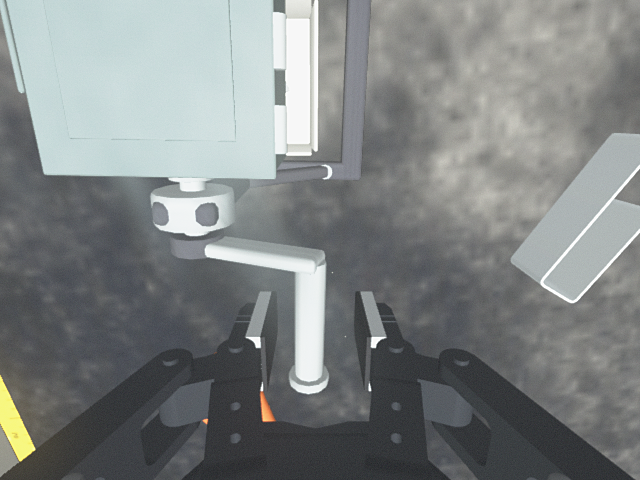

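The wrist view shows the pin (about 311,320) centred between the pads, clear of the arm (row 258) and the cap (row 380). I'm closing on it.

Call:
{"method": "move_arm", "body": {"grip": [0, 0, 0, 0], "xyz": [[0, 0, 0], [0, 0, 0], [0, 0, 0], [0, 0, 0]], "dr": [[0, 0, 0], [0, 0, 0], [0, 0, 0], [0, 0, 0]]}}

```text
time_s: 2.78
eef_pos: [0.5834, -0.2771, 0.1218]
orientation: [-90.0, 0.2, -6.8]
force: [-15.7, 3.9, 15.9]
opening: 0.0099
```

```bash
python3 - <<'E'
from plan import *
s=telemetry.sense();print(s["time_s"],s["eef_pos"],s["orientation"],s["force"],s["opening"])
p,R=cur()
# arc relative to start, tool kept down with mild tilt
t=lambda a,tl:W((.05*np.cos(a),-.099,.115+.05*np.sin(a)))+Rt(tl).apply([0,.011,0])
off=p-t(np.radians(20),0);print("off",off)
wp=[(t(np.radians(20+5*k),0)+off,R) for k in range(1,31)]
rows(wp,p,R)
E
```

```text
2.7833 [ 0.58344332 -0.27713758  0.12178204] [-90.01073913   0.19389927  -6.80288706] [-15.71308251   3.90984371  15.92377771] 0.009869014049950622
off [-0.00119601 -0.00057282  0.00068103]
xyz [[-2, -4, 0], [-2, -4, 0], [-2, -4, 0], [-3, -3, 0], [-3, -3, 0]] 
dr [[0.0, 0.0, 0.0], [0.0, 0.0, 0.0], [0.0, 0.0, 0.0], [0.0, 0.0, 0.0], [0.0, 0.0, 0.0]]
xyz [[-3, -3, 0], [-3, -3, 0], [-4, -2, 0], [-4, -2, 0], [-4, -2, 0]] 
dr [[0.0, 0.0, 0.0], [0.0, 0.0, 0.0], [0.0, 0.0, 0.0], [0.0, 0.0, 0.0], [0.0, 0.0, 0.0]]
xyz [[-4, -1, 0], [-4, -1, 0], [-5, -1, 0], [-4, 0, 0], [-4, 0, 0]] 
dr [[0.0, 0.0, 0.0], [0.0, 0.0, 0.0], [0.0, 0.0, 0.0], [0.0, 0.0, 0.0], [0.0, 0.0, 0.0]]
xyz [[-5, 1, 0], [-4, 1, 0], [-4, 1, 0], [-4, 2, 0], [-4, 2, 0]] 
dr [[0.0, 0.0, 0.0], [0.0, 0.0, 0.0], [0.0, 0.0, 0.0], [0.0, 0.0, 0.0], [0.0, 0.0, 0.0]]
xyz [[-4, 2, 0], [-3, 3, 0], [-3, 3, 0], [-3, 3, 0], [-3, 4, 0]] 
dr [[0.0, 0.0, 0.0], [0.0, 0.0, 0.0], [0.0, 0.0, 0.0], [0.0, 0.0, 0.0], [0.0, 0.0, 0.0]]
xyz [[-2, 3, 0], [-2, 4, 0], [-2, 4, 0], [-1, 4, 0], [-1, 5, 0]] 
dr [[0.0, 0.0, 0.0], [0.0, 0.0, 0.0], [0.0, 0.0, 0.0], [0.0, 0.0, 0.0], [0.0, 0.0, 0.0]]
```

Call:
{"method": "move_arm", "body": {"grip": [0, 0, 0, 0, 0], "xyz": [[-2, -4, 0], [-2, -4, 0], [-2, -4, 0], [-3, -3, 0], [-3, -3, 0]], "dr": [[0, 0, 0], [0, 0, 0], [0, 0, 0], [0, 0, 0], [0, 0, 0]]}}

```text
time_s: 3.2
eef_pos: [0.5737, -0.2758, 0.1399]
orientation: [-90.0, -0.1, -6.8]
force: [5.8, -0.7, -1.2]
opening: 0.0098
```

```bash
cat > st.py <<'E'
from plan import *
s=telemetry.sense()
g=s["eef_pos"]-np.array([0,0,-.011])
c,sn=np.cos(Q[2]),np.sin(Q[2]);d=g-np.array([Q[0],Q[1],.115])
x=c*d[0]+sn*d[1];print(s["time_s"],"x,y,z stand",x,-sn*d[0]+c*d[1],d[2],"crank deg",np.degrees(np.arctan2(d[2],x)),"r",np.hypot(x,d[2]),"F",s["force"].round(1),s["opening"],s["orientation"])
E
python3 st.py
```

```text
3.2 x,y,z stand 0.03607537776651004 -0.09957521594085615 0.03586772773251269 crank deg 44.83462713427459 r 0.050871669656991476 F [ 5.8 -0.7 -1.2] 0.00980802072458484 [-90.00213307  -0.10701183  -6.75750518]
```

Tracking the arc exactly (crank at 45°, r about 50 mm, low force). Going on.

Call:
{"method": "move_arm", "body": {"grip": [0, 0, 0, 0, 0], "xyz": [[-3, -3, 0], [-3, -3, 0], [-4, -2, 0], [-4, -2, 0], [-4, -2, 0]], "dr": [[0, 0, 0], [0, 0, 0], [0, 0, 0], [0, 0, 0], [0, 0, 0]]}}

```text
time_s: 3.62
eef_pos: [0.5583, -0.2738, 0.1536]
orientation: [-90.0, -0.4, -6.7]
force: [12.5, -1.6, 11.8]
opening: 0.0097
```

Call:
{"method": "move_arm", "body": {"grip": [0, 0, 0, 0, 0], "xyz": [[-4, -1, 0], [-4, -1, 0], [-5, -1, 0], [-4, 0, 0], [-4, 0, 0]], "dr": [[0, 0, 0], [0, 0, 0], [0, 0, 0], [0, 0, 0], [0, 0, 0]]}}

```text
time_s: 4.03
eef_pos: [0.5393, -0.2714, 0.1587]
orientation: [-90.1, -0.7, -6.7]
force: [6.0, 8.2, 15.3]
opening: 0.0098
```

```bash
python3 st.py
```

```text
4.0333 x,y,z stand 0.0013873819187155655 -0.09932167929799891 0.054735370772775 crank deg 88.54803008956206 r 0.054752950990987974 F [ 6.   8.2 15.3] 0.009775685900618817 [-90.08543624  -0.69795494  -6.71776156]
```

Call:
{"method": "move_arm", "body": {"grip": [0, 0, 0, 0, 0], "xyz": [[-5, 1, 0], [-4, 1, 0], [-4, 1, 0], [-4, 2, 0], [-4, 2, 0]], "dr": [[0, 0, 0], [0, 0, 0], [0, 0, 0], [0, 0, 0], [0, 0, 0]]}}

```text
time_s: 4.45
eef_pos: [0.515, -0.2681, 0.1505]
orientation: [-90.0, -0.2, -6.7]
force: [-8.4, 9.1, 38.4]
opening: 0.0099
```

```bash
python3 st.py
```

```text
4.45 x,y,z stand -0.02314629251390697 -0.09905786012359177 0.046529931850556136 crank deg 116.44802680627984 r 0.05196908133839528 F [-8.4  9.1 38.4] 0.009907451985549048 [-90.04285827  -0.24379469  -6.73112235]
```

Call:
{"method": "move_arm", "body": {"grip": [0.22, 0.22, 0.22], "xyz": [[0, 0, 0], [0, 0, 0], [0, 0, 0]], "dr": [[0, 0, 0], [0, 0, 0], [0, 0, 0]]}}

```text
time_s: 4.7
eef_pos: [0.5139, -0.2688, 0.1479]
orientation: [-90.0, -0.1, -6.8]
force: [0.3, 0.4, -0.9]
opening: 0.0184
```

```bash
python3 st.py; python3 - <<'E'
from cell import optics
import cv2
cv2.imwrite("pics/w3.png",optics.get_image("wrist")[:,:,::-1])
E
```

```text
4.7 x,y,z stand -0.024222174443530187 -0.09983174679002123 0.043867335890755074 crank deg 118.90611011080674 r 0.05011044694397701 F [ 0.3  0.4 -0.9] 0.018423997728583916 [-9.00183558e+01 -5.29446090e-02 -6.75133402e+00]
```

View pics/w3.png

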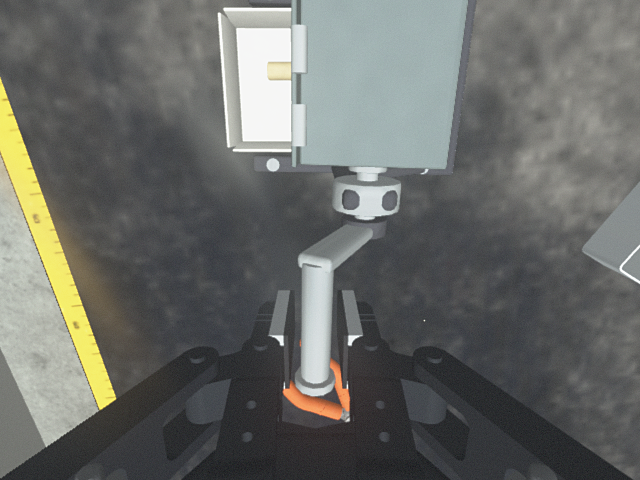

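The load is released and the box is just past 90° (the hinge side faces the robot). Regripping and continuing.

Call:
{"method": "move_arm", "body": {"grip": [0, 0, 0], "xyz": [[0, 0, 0], [0, 0, 0], [0, 0, 0]], "dr": [[0, 0, 0], [0, 0, 0], [0, 0, 0]]}}

```text
time_s: 5.0
eef_pos: [0.5138, -0.2688, 0.1474]
orientation: [-90.0, -0.0, -6.8]
force: [-0.6, 0.2, 3.8]
opening: 0.0098
```

Call:
{"method": "move_arm", "body": {"grip": [0, 0, 0, 0, 0], "xyz": [[-4, 2, 0], [-4, 2, 0], [-3, 3, 0], [-3, 3, 0], [-3, 3, 0]], "dr": [[0, 0, 0], [0, 0, 0], [0, 0, 0], [0, 0, 0], [0, 0, 0]]}}

```text
time_s: 5.42
eef_pos: [0.4983, -0.2666, 0.1348]
orientation: [-90.0, -0.2, -6.7]
force: [10.7, 0.1, 0.6]
opening: 0.0103
```

```bash
python3 st.py
```

```text
5.4167 x,y,z stand -0.03992504838438424 -0.09960064946400624 0.030783411158937665 crank deg 142.36669774123277 r 0.05041456030826442 F [10.7  0.1  0.6] 0.010306536590714172 [-89.9978396   -0.21284523  -6.74354307]
```

Call:
{"method": "move_arm", "body": {"grip": [0, 0, 0, 0, 0], "xyz": [[-2, 4, 0], [-2, 4, 0], [-2, 4, 0], [-1, 4, 0], [-1, 4, 0]], "dr": [[0, 0, 0], [0, 0, 0], [0, 0, 0], [0, 0, 0], [0, 0, 0]]}}

```text
time_s: 5.83
eef_pos: [0.489, -0.2654, 0.1144]
orientation: [-90.0, -0.0, -6.8]
force: [-0.4, 2.5, 6.9]
opening: 0.0099
```

Call:
{"method": "move_arm", "body": {"grip": [0, 0, 0], "xyz": [[0, 1, 0], [0, 0, 0], [0, 0, 0]], "dr": [[0, 0, 0], [0, 0, 0], [0, 0, 0]]}}

```text
time_s: 6.08
eef_pos: [0.4887, -0.2653, 0.1132]
orientation: [-90.0, 0.0, -6.8]
force: [-2.3, 3.8, 3.8]
opening: 0.0097
```

```bash
python3 st.py; python3 - <<'E'
from cell import optics
import cv2
a=optics.get_image("scene")[:,:,::-1]
cv2.imwrite("pics/s4.png",cv2.resize(a[130:260,290:400],None,fx=4.2,fy=4.2,interpolation=2))
cv2.imwrite("pics/w4.png",optics.get_image("wrist")[:,:,::-1])
E
```

```text
6.0833 x,y,z stand -0.04959700439631716 -0.09948432304146584 0.009205547122261917 crank deg 169.4851624263738 r 0.05044407738187396 F [-2.3  3.8  3.8] 0.00967917885925237 [-8.99698542e+01  2.05523863e-02 -6.75505994e+00]
```

View pics/s4.png

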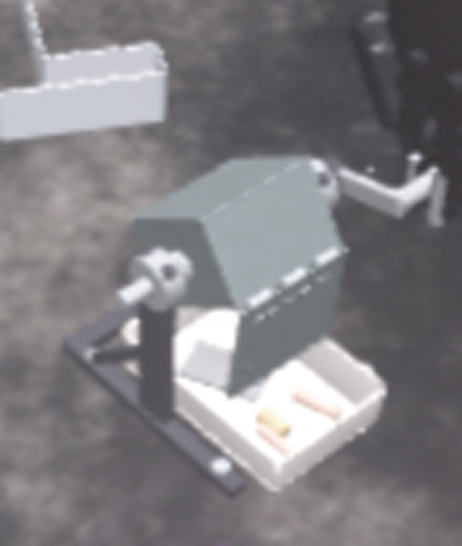

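View pics/w4.png

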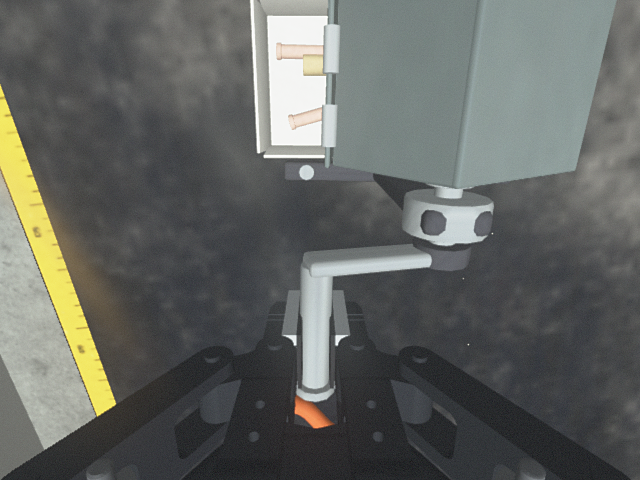

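The crank is at 169.5°, the box is upside down with its lid hanging, and both copper studs lie in the tray. Now releasing and retreating upwards.

Call:
{"method": "move_arm", "body": {"grip": [0.5, 0.5, 0.5, 0.5, 0.5], "xyz": [[0, 0, 0], [0, 0, 0], [0, 0, 0], [0, 0, 0], [0, 0, 0]], "dr": [[0, 0, 0], [0, 0, 0], [0, 0, 0], [0, 0, 0], [0, 0, 0]]}}

```text
time_s: 6.6
eef_pos: [0.4888, -0.2659, 0.1133]
orientation: [-90.0, -0.0, -6.8]
force: [0.1, 0.2, -0.3]
opening: 0.0426
```

Call:
{"method": "move_arm", "body": {"grip": [0.5, 0.5, 0.5, 0.5, 0.5], "xyz": [[0, -15, 0], [0, -25, 0], [0, -30, 0], [0, -30, 0], [0, -30, 0]], "dr": [[0, 0, 0], [0, 0, 0], [0, 0, 0], [0, 0, 0], [0, 0, 0]]}}

```text
time_s: 7.02
eef_pos: [0.4886, -0.2657, 0.2447]
orientation: [-90.0, 0.0, -6.8]
force: [-0.1, -0.9, -0.2]
opening: 0.0426
```

Call:
{"method": "move_arm", "body": {"grip": [0.5, 0.5, 0.5, 0.5, 0.5], "xyz": [[0, 0, -30], [0, 0, -30], [0, 0, -30], [0, 0, 0], [0, 0, 0]], "dr": [[0, 0, 0], [0, 0, 0], [0, 0, 0], [0, 0, 0], [0, 0, 0]]}}

```text
time_s: 7.43
eef_pos: [0.4775, -0.3567, 0.2429]
orientation: [-90.0, 0.0, -6.9]
force: [0.0, -0.6, -0.2]
opening: 0.0428
```

```bash
python3 - <<'E'
from cell import optics,telemetry
import cv2,numpy as np
s=telemetry.sense();print(s["time_s"],s["eef_pos"],s["force"])
a=optics.get_image("scene")[:,:,::-1]
b=optics.get_image("top")[:,:,::-1]
cv2.imwrite("pics/s5.png",np.hstack([cv2.resize(a[120:270,190:400],(400,286)),cv2.resize(b[180:290,175:475],(400,286))]))
cv2.imwrite("pics/s5b.png",cv2.resize(a[130:260,290:400],None,fx=4.2,fy=4.2,interpolation=2))
E
```

```text
7.4333 [ 0.47745009 -0.35669508  0.24293318] [ 0.01173648 -0.63267978 -0.22646248]
```

View pics/s5.png

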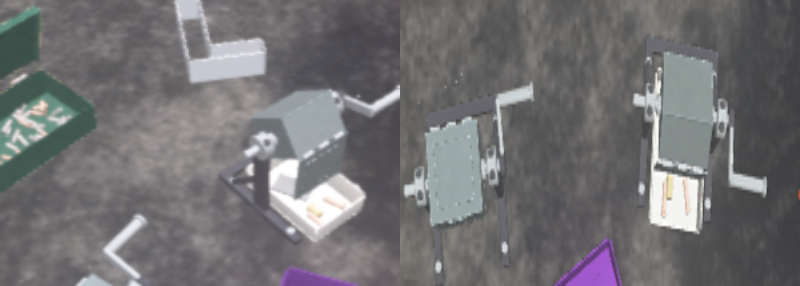

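View pics/s5b.png

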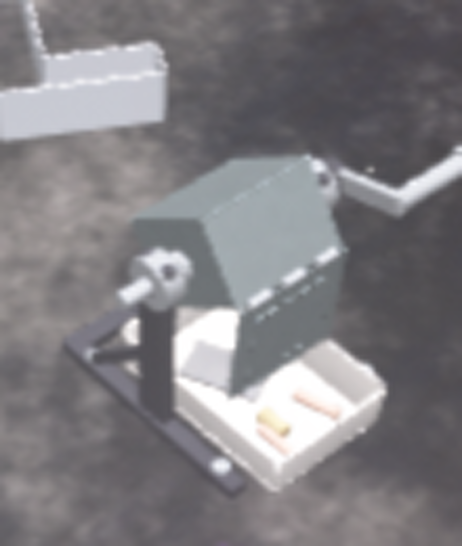

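```bash
python3 -c "
from cell import robot;print(robot.close_job())"
```

```text
the job is handed in; nothing more can be done
None
```

I turned over the box above the white tray (the right-hand stand) by its crank and handed the job in at about 7.5 s of the 43 s. The hand-in gives no verdict.

**Tipping:** I gripped the crank pin from above and followed its arc to about 169.5°, against the stop at 170°. By the gripper's position that is a tipping angle of about 2.61 rad. Partway round I loosened the grip and re-gripped, because the vertical force had reached 38 N. It then dropped to about zero and stayed low.

**Last checks:**
- The final pictures show the box upside down with its lid hanging open.
- Both copper studs lie in the tray and looked the same before and after I withdrew.
- The tray looked flat.
- The other box is still upright and the purple tray was left alone.
- The gripper is clear of everything, with the force reading near zero.

I judged the lid angle, stud positions and tray tilt by eye and did not measure them. No check failed or disagreed.

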